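# Line up the seasonings by height beside the wok burner

## Robot

A 6-joint arm with a two-finger parallel gripper is mounted at the origin on the work surface. World frame = base frame: x ahead of the robot, y to its left, z up, the work surface at z = 0. Lengths are in mm, angles in rad, forces in N, time in s.
With the tool pointing down it reaches from about 425 to 950 mm from the base axis. Payload 3.5 kg.
Tool frame: the origin (TCP) lies midway between the tips of the shut fingers; the grasp point (between the pads) lies 19 mm behind it (manip.hold_point_z is the distance from the TCP to the grasp point, in mm); x points along the fingers, z is the direction in which the jaws open and shut, and the axes are right-handed (so a half turn about x gives the same grasp; the last joint's range is limited). The gripper opens to 85 mm and grips with 20 to 120 N. Pads are 22 mm wide; open, the fingers measure 114 mm over their backs; the gripper's body (76 mm by 85 mm) begins 54 mm behind the grasp point. The pads swing forward as they close: fully open they stand 13 mm farther back than shut.
Start: joints at [0.952, 0.286, 1.577, -0, 1.279, -0.15], TCP at [304.939, 602.178, 195.125] pointing down, gripper open.
Joint ranges: [-2.77, 2.77], [-0.9, 2.22], [0.21, 2.48], [-1.53, 4.67], [0.24, 2.81], [-2.84, 2.84]. Speed limits (rad/s): [2.79, 2.79, 3.14, 3.14, 3.14, 3.14].

## Interface

Orientations are given as a unit quaternion [x, y, z, w].
In Python, from cell import manip gives the robot as it stands.
- The arm moves only by the tool step_arm, never from a script. Its argument "steps" is a list that holds one entry, the list of rows, each a list of 7 numbers: the gripper command: -1 is fully open, 1 is shut, values between are in proportion, then the shift along the tool's x, y, z in mm, then the turn, a rotation vector about the tool's x, y, z in degrees. A call has 1 to 10 rows; each row is the pose to reach, as a shift and turn from the pose commanded when the call began, along the tool's axes at that moment; what a row does not reach only later rows make up. A row lasts 1/12 s, in which the tool goes at most 41.7 mm and 7.16 degrees, less where a joint would pass 70% of its speed; a pose out of reach is approached as far as the arm can. A call with a gripper value outside its range is refused whole. The fingers move at their own pace and stop on an object; "force" is the grip in N (left out, the last holds). Time passes only in rows, so rows that repeat a pose let the fingers close. It gives the time, the measured TCP pose, the force and the opening at its end, in the units of the state.
- manip.read_state(): the state, without advancing time (a new reading comes with each control period).
- manip.get_image(name): name is "side" or "top"; returns the picture (480x640x3 uint8, red, green, blue); there is no depth.
- manip.camera_params(name): a dict with "vertical_fov" (degrees; the focal length in pixels is half the picture's height over the tangent of half this angle, whatever the lens; pixels are square), "cx", "cy" (the principal point, pixels), "rvec" (rotation vector, rad) and "tvec" (3), from world to camera coordinates, as OpenCV has them. Camera axes: x right, y down, z forward; pixel columns grow to the right and rows downward; lengths in mm; the calibration is good to about 2 mm. A picture is of the moment at which its call begins. camera_params takes no time and is no camera call.
- manip.job_done(): hands the job in, once; it reports no verdict.
The state is a dict: "clock": time; "joint_positions": joint angles; "dq": joint speeds; "joint_efforts": joint torques, N m; "tool_pos": TCP position; "orientation": TCP orientation; "contact_force": force on the tool from outside, world axes, zero at the start; "torque": the same for the moment, N m; "finger_gap": opening from 0.0 (shut) to 1.0 (fully open).
Only numpy, scipy, OpenCV 4.12 (cv2) and the standard library are available. Lean on these libraries where they do the work, as an engineer would, in place of code of your own. Each camera call takes 0.05 s, during which the arm holds its last target. There are 200 camera calls.

## Task

Stand the four seasoning pots on the wooden board in order of height: the shortest on the cork disc next to the chopstick rest, then each taller one on the next disc, up to the tallest at the other end. Each stands upright in the middle of its own disc. Do not tip any of them over, and leave the chopstick rest where it lies.

Things in the scene. Friction and masses are not known exactly. Their poses are not given: they have to be found in the camera images.
- salt_mid (a point): short white ceramic salt pot, 56 mm across, 48 mm tall, with a wooden lid and small round knob (knob 16 mm across, topmost 8 mm); the upright white side to grip runs from 4 to 34 mm above its underside. Loose, standing upright, about 0.16 kg. The point is on its axis, half-way up (24 mm above its underside); z points up its axis.
- shaker_mid (a point): plain stainless shaker, 50 mm across (straight side up to 50 mm), 64 mm tall, with a bevelled perforated top. Loose, standing upright, about 0.16 kg. The point is on its axis, half-way up (32 mm above its underside); z points up its axis.
- spicejar_mid (a point): amber glass spice jar, 47 mm across (straight side up to 60 mm), 80 mm tall, with a black screw cap 42 mm across. Loose, standing upright, about 0.16 kg. The point is on its axis, half-way up (40 mm above its underside); z points up its axis.
- mill_mid (a point): dark wooden pepper mill, 45 mm across in the middle (straight side from 8 to 66 mm), 96 mm tall, with a narrow neck, a rounded head and a small steel button on top. Loose, standing upright, about 0.16 kg. The point is on its axis, half-way up (48 mm above its underside); z points up its axis.
- disc0: one of four identical cork discs, 80 mm across and 3 mm thick, fixed on the wooden board; which of the four places in the row it has differs from start to start. Origin at the centre of its underside (its top is 3 mm higher), z up.
- disc1: one of four identical cork discs, 80 mm across and 3 mm thick, fixed on the wooden board; which of the four places in the row it has differs from start to start. Origin at the centre of its underside (its top is 3 mm higher), z up.
- disc2: one of four identical cork discs, 80 mm across and 3 mm thick, fixed on the wooden board; which of the four places in the row it has differs from start to start. Origin at the centre of its underside (its top is 3 mm higher), z up.
- disc3: one of four identical cork discs, 80 mm across and 3 mm thick, fixed on the wooden board; which of the four places in the row it has differs from start to start. Origin at the centre of its underside (its top is 3 mm higher), z up.
- board: pale wooden serving board, fixed, 110 x 510 mm and 12 mm thick, with the four cork discs standing 3 mm proud of it in a row along its length, 90 mm apart (at y = -135, -45, 45, 135 mm in its frame). Origin at the centre of its underside, y along its length, z up.
- rest: small blue ceramic chopstick rest, 58 x 18 mm and 16 mm tall, loose, lying across one end of the board, 222 mm from the board's middle; which end differs from start to start. A small round blue dish (48 mm across, 18 mm tall) lies at the other end. Origin at the centre of its underside.
Not all that is in view belongs to the job. What is shaped like the part that bears salt_mid but green is not meant.

How it is judged:
By the outcome, as a careful person would: the job done as asked, in the order asked, and still so for the second after the job is handed in, with the robot touching nothing.
It also fails if it takes over 96 s, if anything falls off the work surface, if the arm or the gripper's body presses on something with over 40 N, if the wrist force passes 120 N, or if a joint passes its speed limit or range.

## Working session

There is one attempt and no reset: what is moved stays moved. The work goes in short steps, Python scripts to look and compute and a tool call to move; the robot and the scene stay as the last step left them, time stands still between calls to the robot, and variables do not carry over. Pictures are saved under pics/ and viewed, about 12 in all and at most 16, crops included, and the job is handed in when it is done.

Besides the shell and the picture viewer there is one more tool, called after "Request:" as name([rows], argument=value, ...), one row to a line, values as JSON. step_arm: Moves the arm, as the interface text tells. Its arguments: {"type":"object","properties":{"steps":{"type":"array","items":{"type":"array","items":{"type":"array","items":{"type":"number"}}}},"force":{"type":"number"}},"required":["steps"]}

```bash
ls; mkdir -p pics; python3 - <<'E'
from cell import manip
import cv2
for n in("top","side"):
    cv2.imwrite(f"pics/{n}0.png",manip.get_image(n)[:,:,::-1]); print(n,manip.camera_params(n))
print(manip.read_state(), manip.hold_point_z)
E
```

```text
pics
top {'vertical_fov': 47.26389616089912, 'cx': 323.07245229839015, 'cy': 238.88445726626216, 'rvec': array([ 2.17236997, -2.17834789,  0.10726249]), 'tvec': array([ -29.84628288,  570.78561355, 1298.25655729])}
side {'vertical_fov': 52.259554429519994, 'cx': 308.8092636341452, 'cy': 240.79512999878094, 'rvec': array([ 2.29388055, -0.04014635,  0.03703037]), 'tvec': array([-548.62520241,   32.54840391, 1052.53875292])}
{'clock': 0.1, 'joint_positions': array([ 9.52004297e-01,  2.87097734e-01,  1.57801562e+00,  2.59834967e-05,
        1.27862464e+00, -1.50012819e-01]), 'dq': array([-0.00094753, -0.00219037, -0.00446223,  0.00194595,  0.00111706,
       -0.00168606]), 'joint_efforts': array([ 1.69230352e-03, -4.07292545e+01, -2.93702692e+01, -5.92601782e-05,
        3.36862468e-03,  9.64464220e-06]), 'tool_pos': array([304.54601903, 601.64323677, 193.87993299]), 'orientation': array([-0.37048897,  0.6031556 ,  0.36991304,  0.60175209]), 'contact_force': array([ 0.10234208, -1.12540156, -0.46417942]), 'torque': array([-0.01269453,  0.01446782,  0.00531976]), 'finger_gap': 1.001788131904581} 18.700000000000003
```

View pics/top0.png

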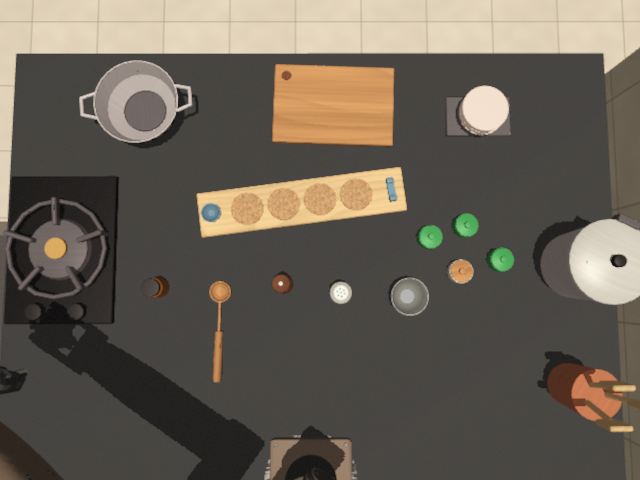

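View pics/side0.png

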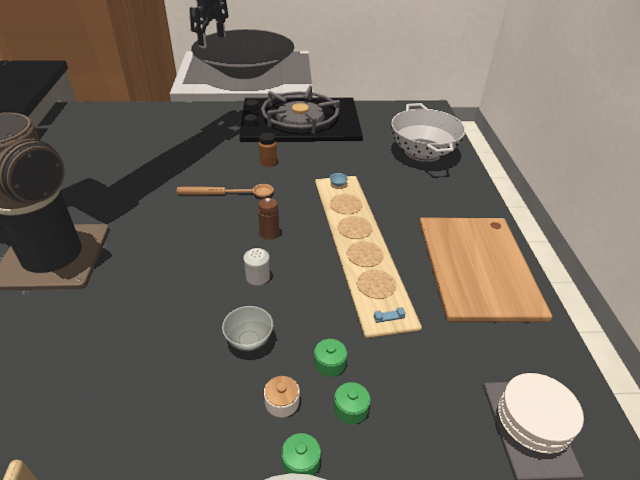

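The top view shows the rest at the board's right end (391,189), so going right to left the discs take:
- salt at (356,195)
- shaker at (320,199)
- jar at (284,204)
- mill at (247,209)

The pots are salt (461,271), which is white with a wooden lid, shaker (341,293), mill (282,284) and jar (155,288). The three pots shaped like the salt at (431,237), (466,225) and (502,259) are green, so they are not meant.

```bash
cat > h.py <<'E'
import numpy as np,cv2
from cell import manip
def cam(n):
    p=manip.camera_params(n);f=240/np.tan(np.radians(p["vertical_fov"]/2))
    return np.array([[f,0,p["cx"]],[0,f,p["cy"]],[0,0,1.]]),cv2.Rodrigues(p["rvec"])[0],p["tvec"],p["rvec"]
def ray(n,uv,z):
    K,R,t,_=cam(n);c=-R.T@t;d=R.T@np.linalg.solve(K,[uv[0],uv[1],1.]);return c+d*(z-c[2])/d[2]
def proj(n,P):
    K,R,t,r=cam(n);return cv2.projectPoints(np.array(P,float).reshape(-1,1,3),r,t,K,None)[0].reshape(-1,2)
E
python3 - <<'E'
from h import *
from scipy.spatial.transform import Rotation as Ro
im=cv2.imread("pics/top0.png");hsv=cv2.cvtColor(im,cv2.COLOR_BGR2HSV)
for nm,uv,z in [("salt",(461.5,270.5),48),("shaker",(341,293),64),("mill",(281,284),96),("jar",(151,288),80),
  ("d_rest",(356,195),15),("d2",(320,199),15),("d3",(284,204),15),("d4",(247,209),15),("rest",(391,189),28),("dish",(211,213),30)]:
    p=ray("top",uv,z);print(nm,p.round(1),"r",np.hypot(*p[:2]).round(), "side", proj("side",p).round(1))
R=Ro.from_quat(manip.read_state()["orientation"]).as_matrix();print(R.round(3))
# board pixels
m=cv2.inRange(hsv,(12,40,120),(30,255,255));m[:160]=0;m[240:]=0
cs=max(cv2.findContours(m,0,2)[0],key=cv2.contourArea);b=cv2.boxPoints(cv2.minAreaRect(cs));q=np.array([ray("top",u,12) for u in b]);print(b.round(1),q.round(1),q.mean(0))
crops=[im[y-45:y+45,x-60:x+60] for x,y in((461,255),(341,290),(282,284),(155,288))]
C=[cv2.resize(c,(400,300),interpolation=cv2.INTER_CUBIC) for c in crops]
cv2.imwrite("pics/c0.png",np.vstack([np.hstack(C[:2]),np.hstack(C[2:])]))
E
```

```text
salt [ 492.7 -358.8   48. ] r 609.0 side [[282.9 383.8]]
shaker [440.6 -72.6  64. ] r 447.0 side [[256.3 253.4]]
mill [461.5  64.8  96. ] r 466.0 side [[267.6 199. ]]
jar [453.4 364.3  80. ] r 582.0 side [[267.3 136.1]]
d_rest [ 679.9 -112.7   15. ] r 689.0 side [[376.1 282.7]]
d2 [670.2 -24.2  15. ] r 671.0 side [[365.6 252.9]]
d3 [658.   64.1  15. ] r 661.0 side [[355.4 226.7]]
d4 [645.8 154.6  15. ] r 664.0 side [[346.2 202.8]]
rest [ 692.2 -197.3   28. ] r 720.0 side [[389.9 310.6]]
dish [634.  239.5  30. ] r 678.0 side [[338.6 177.8]]
[[-0.001 -0.892  0.452]
 [-0.002  0.452  0.892]
 [-1.     0.    -0.002]]
[[195.  193.1]
 [401.2 165.7]
 [407.1 210.3]
 [200.9 237.6]] [[ 686.2  283.3   12. ]
 [ 753.6 -225.4   12. ]
 [ 642.2 -238.1   12. ]
 [ 576.   266.8   12. ]] [664.48215315  21.64779262  12.        ]
```

View pics/c0.png

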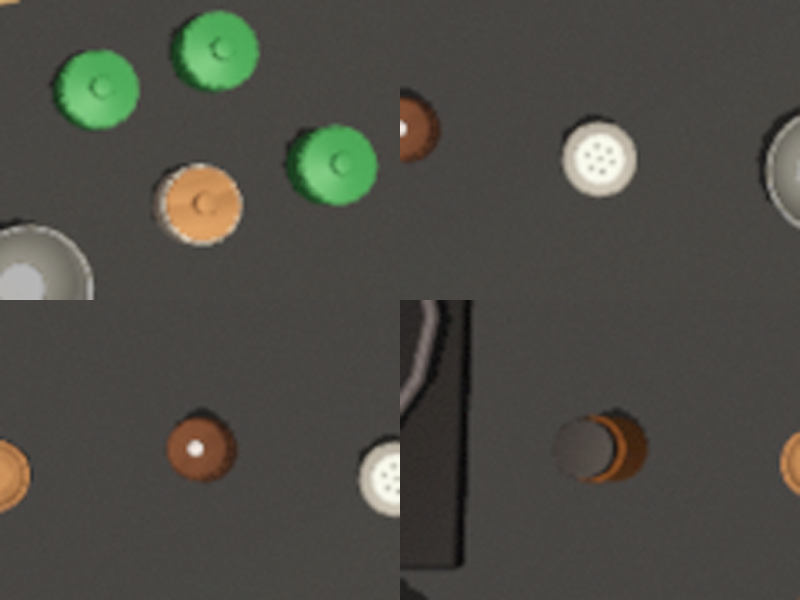

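The enlarged crop confirms the salt: a wooden lid on a white rim, against three solid green pots. It also gives finer feature centres for the four pots. Next I'll refine the discs from both views and cross-check everything.

```bash
python3 - <<'E'
from h import *
G=[(679.9,-112.7),(670.2,-24.2),(658,64.1),(645.8,154.6)]
for n in("top","side"):
    im=cv2.imread(f"pics/{n}0.png");hsv=cv2.cvtColor(im,cv2.COLOR_BGR2HSV)
    sat=hsv[...,2].astype(int)
    for g in G:
        u=proj(n,[*g,15])[0].round().astype(int);w=26
        P=im[u[1]-w:u[1]+w,u[0]-w:u[0]+w]
        # brightness between board & cork
        g1=cv2.GaussianBlur(P[...,2],(5,5),0)
        ring=proj(n,[[g[0]+38*np.cos(a),g[1]+38*np.sin(a),15] for a in np.linspace(0,6.28,40)])
        m=(g1<205).astype(np.uint8)&(P[...,2]>90).astype(np.uint8)
        roi=np.zeros_like(m);exp=proj(n,[[g[0]+46*np.cos(a),g[1]+46*np.sin(a),15] for a in np.linspace(0,6.28,40)])-(u-w)
        cv2.fillPoly(roi,[exp.round().astype(int)],1);m&=roi
        cs=max(cv2.findContours(m,0,1)[0],key=cv2.contourArea)
        e=cv2.fitEllipse(cv2.convexHull(cs));c=np.array(e[0])+u-w
        print(n,c.round(1),np.round(e[1],1),int(P[w,w,2]),ray(n,c,15).round(1))
for nm,uv,z in [("salt",(462.2,270.6),48),("shaker",(340.8,292.7),64),("mill",(280.2,283.4),96),("jar",(149.9,287.4),80)]:
    p=ray("top",uv,z);print(nm,p.round(1),"side",proj("side",p).round(1))
im=cv2.imread("pics/side0.png")
C=[cv2.resize(im[y-30:y+30,x-40:x+40],(400,300),interpolation=cv2.INTER_CUBIC) for x,y in((282,390),(257,260),(268,215),(267,145))]
cv2.imwrite("pics/c1.png",np.vstack([np.hstack(C[:2]),np.hstack(C[2:])]))
E
```

```text
top [362.7 184.4] [4.4 5.6] 198 [ 706.3 -129.5   15. ]
top [326.7 189.4] [4.1 5.7] 197 [693.9 -40.8  15. ]
top [290.9 211.5] [4.3 7.1] 199 [639.5  47.1  15. ]
top [254.5 217. ] [5.3 8.1] 197 [626.  136.1  15. ]
side [381.6 297.5] [2.8 7.5] 207 [ 684.9 -152.7   15. ]
side [353.1 261.6] [1.5 9.2] 214 [640.3 -50.3  15. ]
side [345.  235.5] [2.5 5. ] 210 [631.3  33.9  15. ]Traceback (most recent call last):
  File "<stdin>", line 16, in <module>
cv2.error: OpenCV(4.12.0) /io/opencv/modules/imgproc/src/shapedescr.cpp:361: error: (-201:Incorrect size of input array) There should be at least 5 points to fit the ellipse in function 'fitEllipseNoDirect'
```

```bash
python3 - <<'E'
from h import *
G=[(679.9,-112.7),(670.2,-24.2),(658,64.1),(645.8,154.6)]
for n in("top","side"):
    im=cv2.imread(f"pics/{n}0.png").astype(float)
    s=cv2.GaussianBlur(im.sum(2)[...,None].astype(np.float32),(3,3),0)
    for g in G:
        roi=np.zeros(s.shape,np.uint8);ring=[[g[0]+46*np.cos(a),g[1]+46*np.sin(a),15] for a in np.linspace(0,6.28,40)]
        cv2.fillPoly(roi,[proj(n,ring).round().astype(int)],1)
        v=np.clip(s/3,0,255).astype(np.uint8)
        th,_=cv2.threshold(v[roi>0],0,255,cv2.THRESH_OTSU)
        m=((v<th)&(roi>0)).astype(np.uint8);m=cv2.morphologyEx(m,cv2.MORPH_OPEN,np.ones((3,3),np.uint8))
        cs=max(cv2.findContours(m,0,1)[0],key=cv2.contourArea)
        e=cv2.fitEllipse(cv2.convexHull(cs));print(n,np.round(e[0],1),np.round(e[1],1),th,ray(n,e[0],15).round(1))
for nm,uv,z in [("salt",(462.2,270.6),48),("shaker",(340.8,292.7),64),("mill",(280.2,283.4),96),("jar",(149.9,287.4),80)]:
    p=ray("top",uv,z);print(nm,p.round(1),"side",proj("side",p).round(1))
im=cv2.imread("pics/side0.png")
C=[cv2.resize(im[y-30:y+30,x-40:x+40],(400,300),interpolation=cv2.INTER_CUBIC) for x,y in((282,390),(257,260),(268,215),(267,145))]
cv2.imwrite("pics/c1.png",np.vstack([np.hstack(C[:2]),np.hstack(C[2:])]))
E
```

```text
top [355.4 194. ] [31.6 32.7] 177.0 [ 682.3 -111.1   15. ]
top [319.3 198.7] [31.2 32.9] 176.0 [670.9 -22.4  15. ]
top [283.3 203.7] [32.  32.6] 175.0 [658.8  65.8  15. ]
top [246.9 208.3] [31.9 32.5] 176.0 [647.5 154.8  15. ]
side [375.9 284.4] [29.3 39.7] 188.0 [ 678.8 -117.5   15. ]
side [364.8 254.5] [25.8 36.7] 186.0 [667.6 -29.2  15. ]
side [354.5 228. ] [22.9 34.7] 186.0 [655.5  59.2  15. ]
side [345.7 204.3] [20.5 32.5] 186.0 [644.  148.7  15. ]
salt [ 492.5 -360.4   48. ] side [[282.7 384.7]]
shaker [441.3 -72.1  64. ] side [[256.6 253.3]]
mill [462.9  66.6  96. ] side [[268.3 198.5]]
jar [454.8 366.8  80. ] side [[267.8 135.6]]
```

View pics/c1.png

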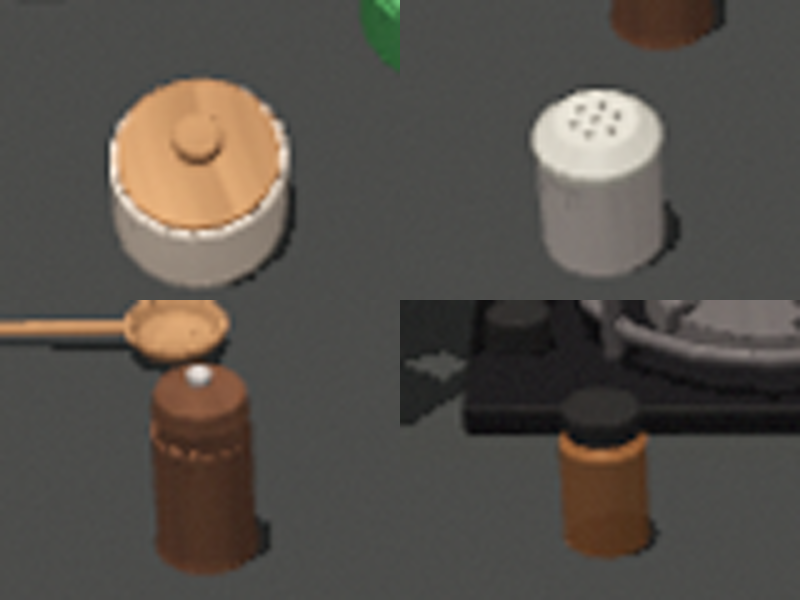

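Both views agree to within a few mm: disc spacing comes out at 90, and pot tops reproject in the side view within about 1.3 px. First I'll move to a waypoint and line the jaws up across the board.

Request:
step_arm([
  [[-1, 0, -364, -154, 55.7, 0, 0], [-1, 0, -364, -154, 55.7, 0, 0], [-1, 0, -364, -154, 55.7, 0, 0], [-1, 0, -364, -154, 55.7, 0, 0], [-1, 0, -364, -154, 55.7, 0, 0], [-1, 0, -364, -154, 55.7, 0, 0], [-1, 0, -364, -154, 55.7, 0, 0], [-1, 0, -364, -154, 55.7, 0, 0], [-1, 0, -364, -154, 55.7, 0, 0], [-1, 0, -364, -154, 55.7, 0, 0]],
], force=40)

```text
clock: 0.93
tool_pos: [562.4, 296.3, 194.5]
orientation: [-0.045, 0.706, 0.044, 0.706]
contact_force: [-0.4, -0.0, 0.3]
finger_gap: 0.997
```

```bash
cat >> h.py <<'E'
def shift(T,st=None):
    """tool-axis shift from measured pose to world target T"""
    from scipy.spatial.transform import Rotation as Ro
    st=st or manip.read_state();R=Ro.from_quat(st["orientation"]).as_matrix()
    return (R.T@(np.array(T)-st["tool_pos"])).round(1)
E
python3 - <<'E'
from h import *
s=manip.read_state();print(s["tool_pos"],s["clock"],s["joint_positions"].round(2),shift((492.3,-361,200)))
from scipy.spatial.transform import Rotation as Ro
print(Ro.from_quat(s["orientation"]).as_matrix().round(3))
E
```

```text
[562.43301091 296.32741482 194.50611175] 0.9333 [ 0.33  0.2   1.68 -0.    1.26  0.2 ] [  -4.5 -643.3 -152.3]
[[ 0.    -0.126  0.992]
 [-0.002  0.992  0.126]
 [-1.    -0.002 -0.   ]]
```

Request:
step_arm([
  [[-1, 0, -380, -80, 0, 0, 0], [-1, 0, -380, -80, 0, 0, 0], [-1, 0, -380, -80, 0, 0, 0], [-1, 0, -380, -80, 0, 0, 0], [-1, 0, -380, -80, 0, 0, 0], [-1, 0, -380, -80, 0, 0, 0], [-1, 0, -380, -80, 0, 0, 0], [-1, 0, -380, -80, 0, 0, 0], [-1, 0, -380, -80, 0, 0, 0], [-1, 0, -380, -80, 0, 0, 0]],
])

```text
clock: 1.77
tool_pos: [529.1, -91.4, 194.8]
orientation: [-0.045, 0.706, 0.044, 0.705]
contact_force: [0.4, 0.3, -0.1]
finger_gap: 1.0
```

Request:
step_arm([
  [[-1, 50, -263, -72, 0, 0, 0], [-1, 50, -263, -72, 0, 0, 0], [-1, 50, -263, -72, 0, 0, 0], [-1, 50, -263, -72, 0, 0, 0], [-1, 50, -263, -72, 0, 0, 0], [-1, 50, -263, -72, 0, 0, 0], [-1, 50, -263, -72, 0, 0, 0], [-1, 50, -263, -72, 0, 0, 0], [-1, 50, -263, -72, 0, 0, 0], [-1, 50, -263, -72, 0, 0, 0]],
])

```text
clock: 2.6
tool_pos: [492.7, -355.9, 144.7]
orientation: [-0.045, 0.706, 0.046, 0.705]
contact_force: [0.3, 0.8, 0.4]
finger_gap: 0.998
```

```bash
python3 - <<'E'
from h import *
s=manip.read_state();print(s["tool_pos"],s["clock"],s["joint_positions"].round(2),shift((492.3,-361,6)))
im=manip.get_image("side")[:,:,::-1];p=proj("side",s["tool_pos"])[0];print(p)
x,y=map(int,p);cv2.imwrite("pics/s1.png",cv2.resize(im[max(0,y-90):y+120,x-140:x+140],(800,600)))
E
```

```text
[ 492.68413146 -355.89554356  144.66968752] 2.6 [-0.79  0.19  1.79  0.    1.17 -0.92] [138.7  -5.2  -1. ]
[281.40466325 345.00014886]
```

View pics/s1.png

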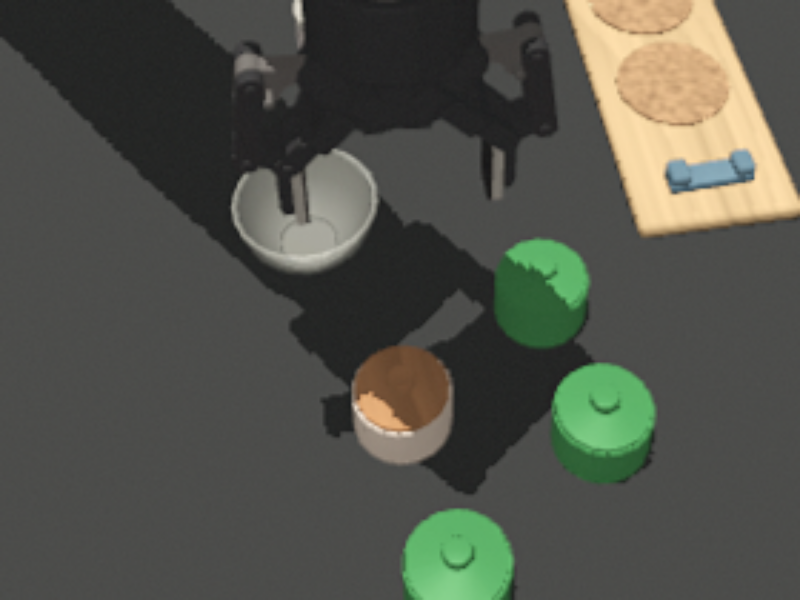

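The gripper is centred above the salt and clear of the green pots. Now I'll descend and grip.

Request:
step_arm([
  [[-1, 20, -5, -1, 0, 0, 0], [-1, 45, -5, -1, 0, 0, 0], [-1, 70, -5, -1, 0, 0, 0], [-1, 95, -5, -1, 0, 0, 0], [-1, 115, -5, -1, 0, 0, 0], [-1, 128, -5, -1, 0, 0, 0], [-1, 136, -5, -1, 0, 0, 0], [-1, 141, -5, -1, 0, 0, 0], [-1, 141, -5, -1, 0, 0, 0], [-1, 141, -5, -1, 0, 0, 0]],
])

```text
clock: 3.48
tool_pos: [493.1, -362.4, 5.2]
orientation: [-0.046, 0.705, 0.046, 0.706]
contact_force: [-0.1, -0.4, -0.1]
finger_gap: 1.002
```

Request:
step_arm([
  [[0, 0, 0, 0, 0, 0, 0], [0.3, 0, 0, 0, 0, 0, 0], [0.5, 0, 0, 0, 0, 0, 0], [0.7, 0, 0, 0, 0, 0, 0], [1, 0, 0, 0, 0, 0, 0], [1, 0, 0, 0, 0, 0, 0], [1, 0, 0, 0, 0, 0, 0], [1, 0, 0, 0, 0, 0, 0]],
], force=40)

```text
clock: 4.15
tool_pos: [491.7, -362.3, 4.5]
orientation: [-0.046, 0.706, 0.046, 0.705]
contact_force: [-3.6, 0.3, 4.0]
finger_gap: 0.162
```

Gap 0.162 doesn't fit a 56 mm pot, so I'll look before lifting.

```bash
python3 - <<'E'
from h import *
s=manip.read_state();print(s["tool_pos"],s["finger_gap"],s["contact_force"])
im=manip.get_image("side")[:,:,::-1];cv2.imwrite("pics/s2.png",cv2.resize(im[310:460,180:380],(800,600)))
E
```

```text
[ 491.70678263 -362.25965667    4.50153976] 0.16209940452021718 [-3.64960212  0.28569401  3.99681054]
```

View pics/s2.png

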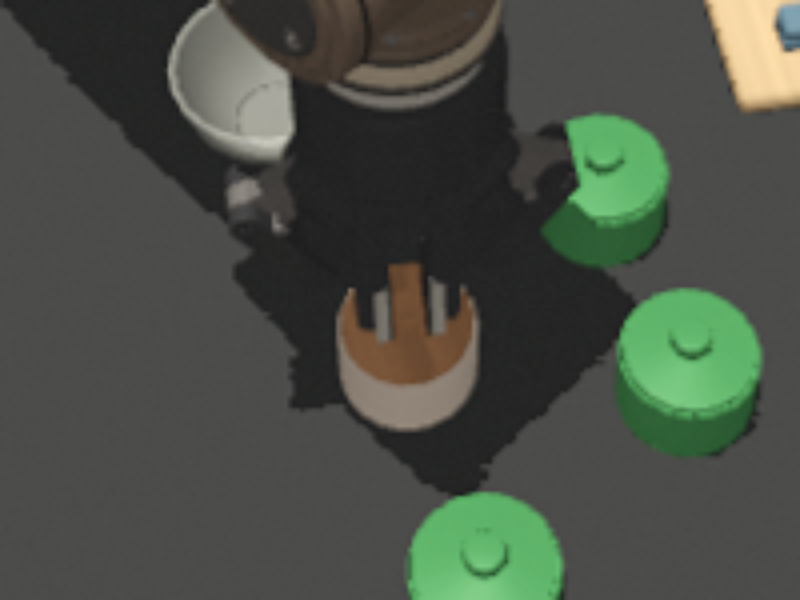

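The side view shows the finger tips over the lid, apparently around the knob at crop (405,335), about 35 mm higher than the reported TCP. The pot itself has not moved. I'll release, rise and measure where the tips really are against the reported pose.

Request:
step_arm([
  [[-1, 0, 0, 0, 0, 0, 0], [-1, 0, 0, 0, 0, 0, 0], [-1, 0, 0, 0, 0, 0, 0], [-1, 0, 0, 0, 0, 0, 0], [-1, -30, 0, 0, 0, 0, 0], [-1, -60, 0, 0, 0, 0, 0], [-1, -90, 0, 0, 0, 0, 0], [-1, -120, 0, 0, 0, 0, 0], [-1, -150, 0, 0, 0, 0, 0], [-1, -150, 0, 0, 0, 0, 0]],
])

```text
clock: 5.03
tool_pos: [495.7, -365.1, 162.4]
orientation: [-0.05, 0.702, 0.042, 0.709]
contact_force: [1.1, -0.5, 1.2]
finger_gap: 0.999
```

Request:
step_arm([
  [[1, 0, 100, 0, 0, 0, 0], [1, 0, 100, 0, 0, 0, 0], [1, 0, 100, 0, 0, 0, 0], [1, 0, 100, 0, 0, 0, 0], [1, 0, 100, 0, 0, 0, 0], [1, 0, 100, 0, 0, 0, 0], [1, 0, 100, 0, 0, 0, 0], [1, 0, 100, 0, 0, 0, 0]],
])

```text
clock: 5.7
tool_pos: [479.5, -264.1, 154.1]
orientation: [-0.046, 0.706, 0.045, 0.706]
contact_force: [-0.5, 0.0, 0.1]
finger_gap: 0.004
```

```bash
python3 - <<'E'
from h import *
s=manip.read_state();t=s["tool_pos"];print(t,s["finger_gap"])
S=manip.get_image("side")[:,:,::-1];T=manip.get_image("top")[:,:,::-1]
for n in("side","top"):print(n,proj(n,[t+[0,0,d] for d in(0,13,35,60)]).round(1).tolist())
print("s1 check",proj("side",[[492.7,-355.9,144.7+d] for d in(0,13,35)]).round(1).tolist())
print("s2 check",proj("side",[[491.7,-362.3,4.5+d] for d in(0,20,35,43)]).round(1).tolist())
p=proj("side",t)[0].astype(int);q=proj("top",t)[0].astype(int);print(p,q)
w=lambda I,p:cv2.resize(I[p[1]-60:p[1]+60,p[0]-50:p[0]+50],(400,480),interpolation=cv2.INTER_CUBIC)
cv2.imwrite("pics/s3.png",np.hstack([w(S,p),w(T,q)]))
E
```

```text
[ 479.50457664 -264.07601646  154.08012219] 0.00413048473093877
side [[272.9, 293.8], [272.7, 288.2], [272.2, 278.3], [271.6, 266.6]]
top [[430.6, 274.9], [431.8, 274.8], [433.9, 274.5], [436.4, 274.1]]
s1 check [[281.4, 345.0], [281.2, 339.5], [280.8, 329.8]]
s2 check [[282.8, 400.5], [282.5, 393.9], [282.3, 388.8], [282.2, 386.0]]
[272 293] [430 274]
```

View pics/s3.png

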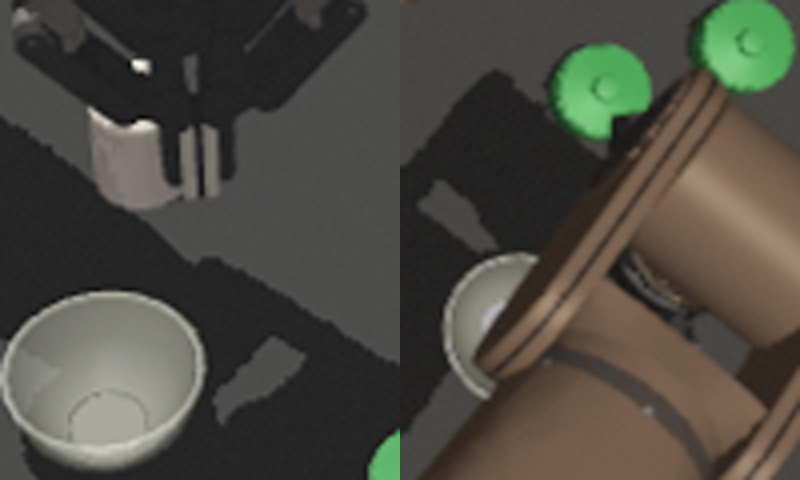

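With the fingers shut, the tips sit near (272,282) in the side view, while the reported TCP projects to (273,294). That and the knob contact suggest the tips are about 36 mm above the reported position. I'll calibrate by touch: lower the shut fingers onto bare table at about (580,-60).

Request:
step_arm([
  [[1, 0, 190, 125, 0, 0, 0], [1, 0, 190, 125, 0, 0, 0], [1, 0, 190, 125, 0, 0, 0], [1, 0, 190, 125, 0, 0, 0], [1, 0, 190, 125, 0, 0, 0], [1, 40, 190, 125, 0, 0, 0], [1, 80, 190, 125, 0, 0, 0], [1, 110, 190, 125, 0, 0, 0], [1, 130, 190, 125, 0, 0, 0], [1, 130, 190, 125, 0, 0, 0]],
])

```text
clock: 6.63
tool_pos: [574.2, -57.2, 18.1]
orientation: [-0.045, 0.709, 0.047, 0.702]
contact_force: [-0.9, -0.2, -0.8]
finger_gap: 0.001
```

Request:
step_arm([
  [[1, 10, 0, 0, 0, 0, 0], [1, 20, 0, 0, 0, 0, 0], [1, 28, 0, 0, 0, 0, 0], [1, 30, 0, 0, 0, 0, 0], [1, 30, 0, 0, 0, 0, 0]],
])

```text
clock: 7.05
tool_pos: [578.7, -58.5, -5.9]
orientation: [-0.046, 0.706, 0.046, 0.706]
contact_force: [-0.2, 0.6, 0.5]
finger_gap: 0.002
```

```bash
python3 - <<'E'
from h import *
s=manip.read_state();t=s["tool_pos"];print(t,s["finger_gap"],s["contact_force"],s["joint_positions"].round(3))
S=manip.get_image("side")[:,:,::-1]
print(proj("side",[t+[0,0,d] for d in(0,13,35,60)]).round(1).tolist())
p=proj("side",t)[0].astype(int)-[0,20];print(p)
cv2.imwrite("pics/s4.png",cv2.resize(S[p[1]-60:p[1]+60,p[0]-80:p[0]+80],(800,600),interpolation=cv2.INTER_CUBIC))
E
```

```text
[578.66249939 -58.46388423  -5.93361884] 0.002254626660715104 [-0.1726749   0.62042101  0.52056792] [-0.275  0.331  1.929 -0.     0.882 -0.405]
[[323.8, 271.9], [324.0, 267.5], [324.4, 259.9], [324.8, 251.1]]
[323 251]
```

View pics/s4.png

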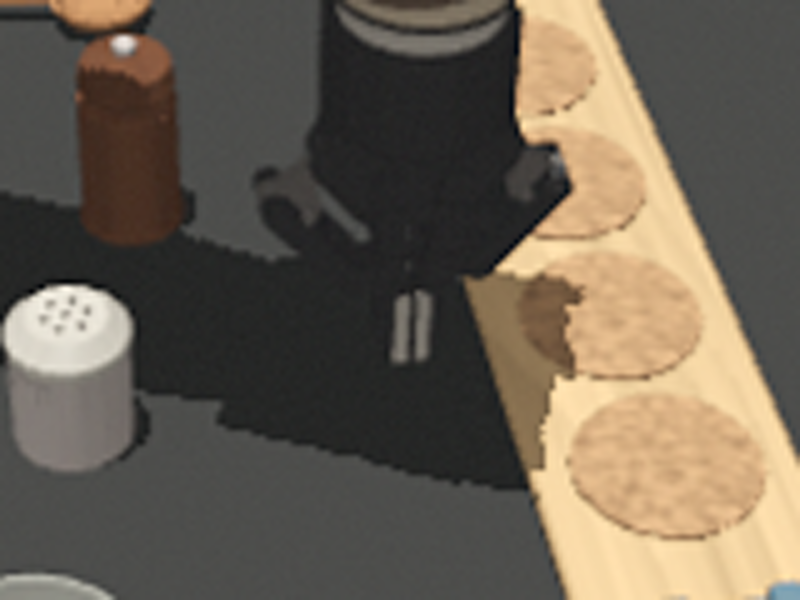

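Reported z is -5.9 with no contact, so the reported TCP really is offset from the tips. I'll keep lowering gently until they touch.

Request:
step_arm([
  [[1, 4, 0, 0, 0, 0, 0], [1, 8, 0, 0, 0, 0, 0], [1, 12, 0, 0, 0, 0, 0], [1, 15, 0, 0, 0, 0, 0], [1, 15, 0, 0, 0, 0, 0], [1, 15, 0, 0, 0, 0, 0]],
])

```text
clock: 7.6
tool_pos: [578.4, -58.2, -21.3]
orientation: [-0.046, 0.706, 0.046, 0.705]
contact_force: [0.9, 1.1, 0.4]
finger_gap: -0.002
```

Request:
step_arm([
  [[1, 2, 0, 0, 0, 0, 0], [1, 4, 0, 0, 0, 0, 0], [1, 5, 0, 0, 0, 0, 0], [1, 5, 0, 0, 0, 0, 0]],
])

```text
clock: 7.93
tool_pos: [578.5, -58.2, -26.2]
orientation: [-0.046, 0.706, 0.046, 0.705]
contact_force: [-0.2, -0.3, 0.1]
finger_gap: 0.0
```

Request:
step_arm([
  [[1, 2, 0, 0, 0, 0, 0], [1, 3, 0, 0, 0, 0, 0], [1, 3, 0, 0, 0, 0, 0]],
])

```text
clock: 8.18
tool_pos: [578.5, -58.2, -29.2]
orientation: [-0.046, 0.706, 0.046, 0.705]
contact_force: [-0.6, 0.2, -0.2]
finger_gap: 0.0
```

Request:
step_arm([
  [[1, 2, 0, 0, 0, 0, 0], [1, 3, 0, 0, 0, 0, 0], [1, 3, 0, 0, 0, 0, 0]],
])

```text
clock: 8.43
tool_pos: [578.5, -58.2, -32.2]
orientation: [-0.046, 0.706, 0.046, 0.705]
contact_force: [0.3, 0.4, 0.3]
finger_gap: -0.0
```

Request:
step_arm([
  [[1, 2, 0, 0, 0, 0, 0], [1, 3, 0, 0, 0, 0, 0], [1, 3, 0, 0, 0, 0, 0]],
])

```text
clock: 8.68
tool_pos: [578.4, -58.2, -35.2]
orientation: [-0.046, 0.706, 0.046, 0.705]
contact_force: [-0.5, -0.1, -0.7]
finger_gap: -0.004
```

Request:
step_arm([
  [[1, 1, 0, 0, 0, 0, 0], [1, 2, 0, 0, 0, 0, 0], [1, 2, 0, 0, 0, 0, 0]],
])

```text
clock: 8.93
tool_pos: [578.8, -58.3, -36.1]
orientation: [-0.046, 0.706, 0.046, 0.705]
contact_force: [-1.6, 0.5, 4.2]
finger_gap: -0.0
```

Touch at reported z = -36, so true z = reported + 36. With the tips known to be at z = 0, one picture gives the lateral offset.

```bash
python3 - <<'E'
from h import *
s=manip.read_state();t=s["tool_pos"];print(t,s["contact_force"],s["clock"])
S=manip.get_image("side")[:,:,::-1]
p=proj("side",[t[0],t[1],0])[0];print(p);p=p.astype(int);o=p-[40,30];print(o)
C=cv2.resize(S[o[1]:o[1]+60,o[0]:o[0]+80],(800,600),interpolation=cv2.INTER_CUBIC)
cv2.imwrite("pics/s5.png",cv2.convertScaleAbs(C,alpha=1.6,beta=10))
for dy in(-6,-3,0,3,6):print(dy,proj("side",[t[0],t[1]+dy,0])[0].round(1))
E
```

```text
[578.79415472 -58.27432253 -36.1233791 ] [-1.59060334  0.54952516  4.22835604] 8.9333
[323.99055416 269.84593708]
[283 239]
-6 [324.2 271.9]
-3 [324.1 270.9]
0 [324.  269.8]
3 [323.9 268.8]
6 [323.8 267.8]
```

View pics/s5.png

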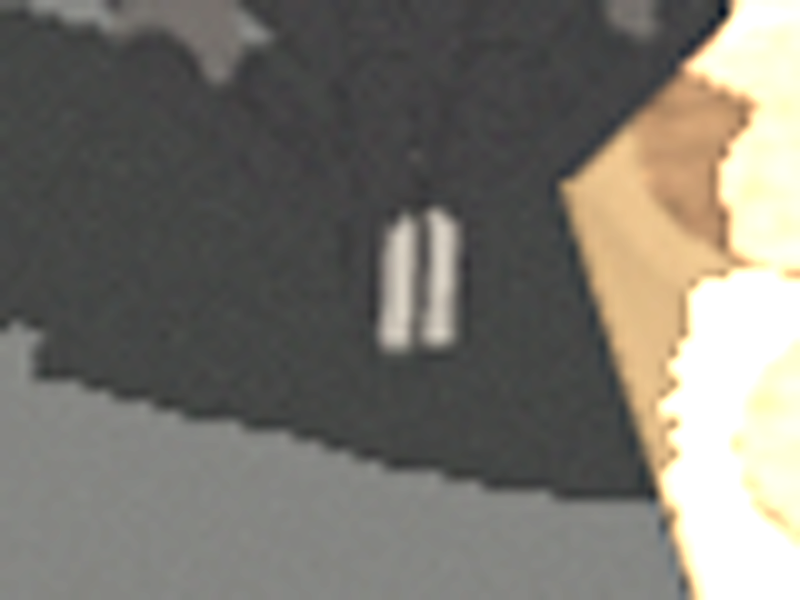

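The near edge of the tips is at (324.3,273.5), matching the 22 mm-wide pads centred on the reported x,y (273.6 predicted). So the offset is in z only, 36 mm, and I'll subtract 36 from every z command. Back to the salt.

Request:
step_arm([
  [[1, -40, 0, 0, 0, 0, 0], [1, -80, 0, 0, 0, 0, 0], [-1, -120, -40, -17, 0, 0, 0], [-1, -150, -80, -34, 0, 0, 0], [-1, -150, -120, -51, 0, 0, 0], [-1, -150, -160, -68, 0, 0, 0], [-1, -150, -200, -85, 0, 0, 0], [-1, -150, -240, -103, 0, 0, 0], [-1, -150, -270, -115, 0, 0, 0], [-1, -150, -289, -124, 0, 0, 0]],
])

```text
clock: 9.82
tool_pos: [492.9, -361.0, 113.3]
orientation: [-0.046, 0.705, 0.046, 0.706]
contact_force: [0.3, 0.2, 1.1]
finger_gap: 0.998
```

Request:
step_arm([
  [[-1, 0, 0, 0, 0, 0, 0], [-1, 0, 0, 0, 0, 0, 0], [-1, 0, 0, 0, 0, 0, 0]],
])

```text
clock: 10.07
tool_pos: [493.5, -358.7, 112.6]
orientation: [-0.045, 0.706, 0.046, 0.706]
contact_force: [0.7, 0.6, -0.5]
finger_gap: 1.001
```

```bash
python3 - <<'E'
from h import *
s=manip.read_state();print(s["tool_pos"],shift((492.3,-361,-34)))
T=manip.get_image("top")
E
```

```text
[ 493.46747765 -358.65026835  112.60188768] [146.6  -2.3  -1.4]
```

Request:
step_arm([
  [[-1, 25, -2, -1, 0, 0, 0], [-1, 50, -2, -1, 0, 0, 0], [-1, 75, -2, -1, 0, 0, 0], [-1, 100, -2, -1, 0, 0, 0], [-1, 120, -2, -1, 0, 0, 0], [-1, 133, -2, -1, 0, 0, 0], [-1, 142, -2, -1, 0, 0, 0], [-1, 147, -2, -1, 0, 0, 0], [-1, 147, -2, -1, 0, 0, 0], [-1, 147, -2, -1, 0, 0, 0]],
])

```text
clock: 10.95
tool_pos: [493.7, -361.5, -33.0]
orientation: [-0.046, 0.705, 0.046, 0.706]
contact_force: [1.5, -0.2, 0.2]
finger_gap: 0.997
```

Request:
step_arm([
  [[-0.3, 0, 0, 0, 0, 0, 0], [0, 0, 0, 0, 0, 0, 0], [0.3, 0, 0, 0, 0, 0, 0], [1, 0, 0, 0, 0, 0, 0], [1, 0, 0, 0, 0, 0, 0], [1, 0, 0, 0, 0, 0, 0], [1, 0, 0, 0, 0, 0, 0], [1, 0, 0, 0, 0, 0, 0]],
], force=35)

```text
clock: 11.62
tool_pos: [493.5, -362.1, -32.3]
orientation: [-0.047, 0.705, 0.045, 0.706]
contact_force: [-0.3, 0.6, 5.5]
finger_gap: 0.641
```

Gap 0.641 (54.5 mm) matches the 56 mm pot. Lift and carry it to the first disc.

Request:
step_arm([
  [[1, -8, 0, 0, 0, 0, 0], [1, -25, 0, 0, 0, 0, 0], [1, -50, 0, 0, 0, 0, 0], [1, -75, 0, 0, 0, 0, 0], [1, -92, 0, 0, 0, 0, 0], [1, -100, 0, 0, 0, 0, 0], [1, -100, 0, 0, 0, 0, 0]],
])

```text
clock: 12.2
tool_pos: [494.0, -362.1, 68.3]
orientation: [-0.047, 0.705, 0.045, 0.707]
contact_force: [-0.1, -0.9, -1.5]
finger_gap: 0.643
```

Request:
step_arm([
  [[1, 0, 12, 11, 0, 0, 0], [1, 0, 36, 35, 0, 0, 0], [1, 0, 62, 60, 0, 0, 0], [1, 0, 88, 86, 0, 0, 0], [1, 0, 114, 111, 0, 0, 0], [1, 0, 140, 136, 0, 0, 0], [1, 0, 166, 162, 0, 0, 0], [1, 0, 190, 185, 0, 0, 0], [1, 0, 210, 204, 0, 0, 0], [1, 0, 223, 217, 0, 0, 0]],
])

```text
clock: 13.03
tool_pos: [679.0, -108.6, 63.2]
orientation: [-0.046, 0.707, 0.047, 0.704]
contact_force: [-0.3, -0.2, -1.3]
finger_gap: 0.637
```

Request:
step_arm([
  [[1, 0, 0, 0, 0, 0, 0], [1, 0, 0, 0, 0, 0, 0], [1, 0, 0, 0, 0, 0, 0], [1, 0, 0, 0, 0, 0, 0]],
])

```text
clock: 13.37
tool_pos: [678.0, -112.8, 64.9]
orientation: [-0.045, 0.706, 0.046, 0.705]
contact_force: [-0.3, 0.7, -2.5]
finger_gap: 0.637
```

```bash
python3 - <<'E'
from h import *
s=manip.read_state();print(s["tool_pos"],s["finger_gap"],s["contact_force"],shift((681.2,-113,-16.5)))
im=manip.get_image("side")[:,:,::-1];cv2.imwrite("pics/s6.png",cv2.resize(im[150:330,280:520],(800,600)))
E
```

```text
[ 678.01193519 -112.79927595   64.88560696] 0.6373525490777648 [-0.30907849  0.66696272 -2.50469782] [81.4 -0.7  3.3]
```

View pics/s6.png

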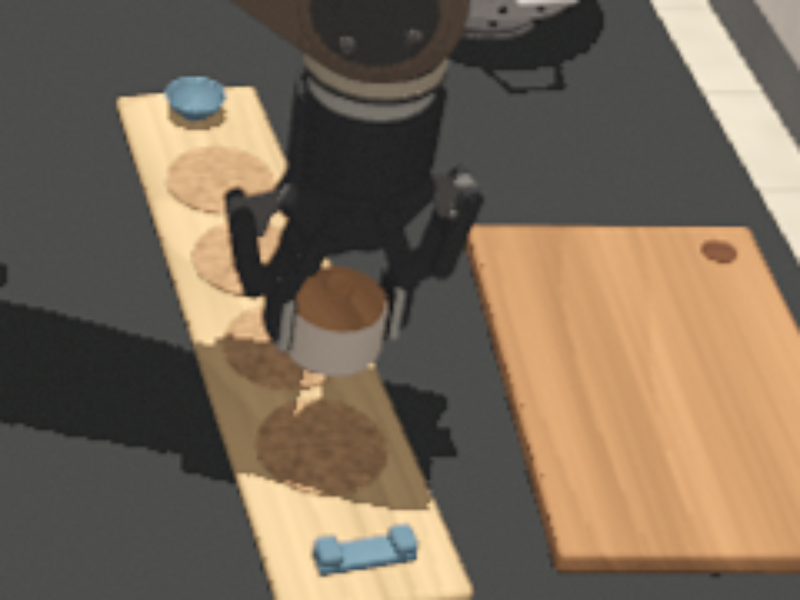

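Salt held upright above its disc. Lower and release.

Request:
step_arm([
  [[1, 12, -1, 3, 0, 0, 0], [1, 30, -1, 3, 0, 0, 0], [1, 48, -1, 3, 0, 0, 0], [1, 62, -1, 3, 0, 0, 0], [1, 71, -1, 3, 0, 0, 0], [1, 77, -1, 3, 0, 0, 0], [1, 80, -1, 3, 0, 0, 0], [1, 81, -1, 3, 0, 0, 0], [1, 81, -1, 3, 0, 0, 0], [1, 81, -1, 3, 0, 0, 0]],
])

```text
clock: 14.25
tool_pos: [683.2, -112.8, -13.7]
orientation: [-0.046, 0.705, 0.046, 0.706]
contact_force: [-1.4, -0.3, -1.5]
finger_gap: 0.638
```

Request:
step_arm([
  [[0.0, 0, 0, 0, 0, 0, 0], [-0.6, 0, 0, 0, 0, 0, 0], [-1, 0, 0, 0, 0, 0, 0], [-1, 0, 0, 0, 0, 0, 0], [-1, 0, 0, 0, 0, 0, 0], [-1, 0, 0, 0, 0, 0, 0]],
])

```text
clock: 14.75
tool_pos: [682.6, -112.7, -14.5]
orientation: [-0.046, 0.705, 0.046, 0.706]
contact_force: [0.4, -0.3, 0.7]
finger_gap: 0.999
```

Request:
step_arm([
  [[-1, -20, 0, 0, 0, 0, 0], [-1, -50, 0, 0, 0, 0, 0], [-1, -85, 0, 0, 0, 0, 0], [-1, -120, 0, 0, 0, 0, 0], [-1, -140, 0, 0, 0, 0, 0], [-1, -140, 0, 0, 0, 0, 0], [-1, -140, 0, 0, 0, 0, 0], [-1, -140, 0, 0, 0, 0, 0]],
])

```text
clock: 15.42
tool_pos: [681.5, -112.3, 123.7]
orientation: [-0.046, 0.706, 0.046, 0.705]
contact_force: [-0.7, -0.3, -0.6]
finger_gap: 0.999
```

```bash
python3 - <<'E'
from h import *
s=manip.read_state();print(s["tool_pos"],shift((441.3,-72.8,110)))
E
```

```text
[ 681.46446161 -112.3125609   123.72541698] [  14.3   70.3 -233. ]
```

Request:
step_arm([
  [[-1, 14, 70, -233, 0, 0, 0], [-1, 14, 70, -233, 0, 0, 0], [-1, 14, 70, -233, 0, 0, 0], [-1, 14, 70, -233, 0, 0, 0], [-1, 14, 70, -233, 0, 0, 0], [-1, 14, 70, -233, 0, 0, 0], [-1, 14, 70, -233, 0, 0, 0], [-1, 14, 70, -233, 0, 0, 0], [-1, 14, 70, -233, 0, 0, 0], [-1, 14, 70, -233, 0, 0, 0]],
])

```text
clock: 16.25
tool_pos: [443.3, -73.8, 111.2]
orientation: [-0.046, 0.705, 0.046, 0.706]
contact_force: [0.1, -0.5, 0.2]
finger_gap: 1.0
```

```bash
python3 - <<'E'
from h import *
s=manip.read_state();print(s["tool_pos"],shift((441.3,-72.8,-28)))
I=manip.get_image("side")[:,:,::-1];cv2.imwrite("pics/s7.png",cv2.resize(I[140:360,180:460],(764,600),interpolation=cv2.INTER_CUBIC))
E
```

```text
[443.31582449 -73.76142137 111.15684225] [139.2   1.2  -1.9]
```

View pics/s7.png

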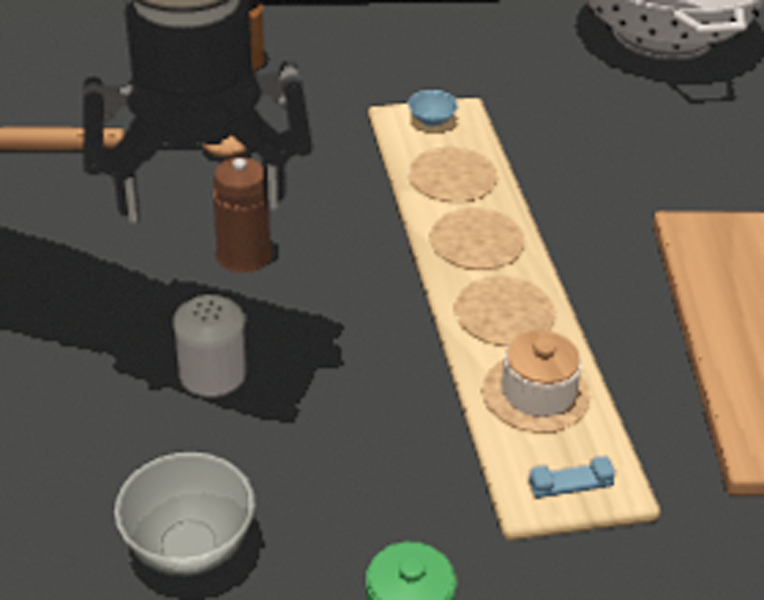

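Salt stands upright on its disc next to the rest; pot (541,372) against disc (536,390), slightly right. I'll measure that properly later. Descend on the shaker.

Request:
step_arm([
  [[-1, 25, 1, -1, 0, 0, 0], [-1, 50, 1, -1, 0, 0, 0], [-1, 75, 1, -1, 0, 0, 0], [-1, 98, 1, -1, 0, 0, 0], [-1, 116, 1, -1, 0, 0, 0], [-1, 128, 1, -1, 0, 0, 0], [-1, 136, 1, -1, 0, 0, 0], [-1, 139, 1, -1, 0, 0, 0], [-1, 139, 1, -1, 0, 0, 0], [-1, 139, 1, -1, 0, 0, 0]],
])

```text
clock: 17.13
tool_pos: [442.1, -72.8, -27.3]
orientation: [-0.046, 0.705, 0.046, 0.706]
contact_force: [0.6, 0.1, -0.2]
finger_gap: 1.001
```

Request:
step_arm([
  [[-0.3, 0, 0, 0, 0, 0, 0], [0, 0, 0, 0, 0, 0, 0], [0.3, 0, 0, 0, 0, 0, 0], [1, 0, 0, 0, 0, 0, 0], [1, 0, 0, 0, 0, 0, 0], [1, 0, 0, 0, 0, 0, 0], [1, 0, 0, 0, 0, 0, 0], [1, 0, 0, 0, 0, 0, 0]],
], force=35)

```text
clock: 17.8
tool_pos: [441.8, -72.7, -27.0]
orientation: [-0.046, 0.705, 0.046, 0.706]
contact_force: [-1.7, 0.1, 5.6]
finger_gap: 0.577
```

Request:
step_arm([
  [[1, -8, 0, 0, 0, 0, 0], [1, -25, 0, 0, 0, 0, 0], [1, -50, 0, 0, 0, 0, 0], [1, -75, 0, 0, 0, 0, 0], [1, -92, 0, 0, 0, 0, 0], [1, -100, 0, 0, 0, 0, 0], [1, -100, 0, 0, 0, 0, 0]],
])

```text
clock: 18.38
tool_pos: [442.5, -73.0, 74.2]
orientation: [-0.047, 0.704, 0.045, 0.707]
contact_force: [0.4, -0.3, -0.1]
finger_gap: 0.582
```

Request:
step_arm([
  [[1, 0, 1, 12, 0, 0, 0], [1, 0, 3, 38, 0, 0, 0], [1, 0, 6, 70, 0, 0, 0], [1, 0, 9, 104, 0, 0, 0], [1, 0, 11, 138, 0, 0, 0], [1, 0, 14, 170, 0, 0, 0], [1, 0, 16, 198, 0, 0, 0], [1, 0, 18, 218, 0, 0, 0], [1, 0, 19, 229, 0, 0, 0], [1, 0, 19, 232, 0, 0, 0]],
])

```text
clock: 19.22
tool_pos: [669.0, -22.9, 69.4]
orientation: [-0.046, 0.707, 0.046, 0.705]
contact_force: [-0.2, -0.7, -0.7]
finger_gap: 0.579
```

Request:
step_arm([
  [[1, 0, 0, 0, 0, 0, 0], [1, 0, 0, 0, 0, 0, 0], [1, 0, 0, 0, 0, 0, 0], [1, 0, 0, 0, 0, 0, 0]],
])

```text
clock: 19.55
tool_pos: [667.7, -23.8, 71.8]
orientation: [-0.046, 0.706, 0.046, 0.705]
contact_force: [-0.3, 0.6, -1.7]
finger_gap: 0.581
```

```bash
python3 - <<'E'
from h import *
s=manip.read_state();print(s["tool_pos"],s["finger_gap"],shift((669,-24.6,-12)))
E
```

```text
[667.70118041 -23.79834589  71.76142721] 0.5805571673067399 [83.8 -1.   1.3]
```

Request:
step_arm([
  [[1, 12, -1, 0, 0, 0, 0], [1, 30, -1, 0, 0, 0, 0], [1, 48, -1, 0, 0, 0, 0], [1, 62, -1, 0, 0, 0, 0], [1, 71, -1, 0, 0, 0, 0], [1, 77, -1, 0, 0, 0, 0], [1, 81, -1, 0, 0, 0, 0], [1, 84, -1, 0, 0, 0, 0], [1, 85, -1, 0, 0, 0, 0], [1, 85, -1, 0, 0, 0, 0]],
])

```text
clock: 20.38
tool_pos: [669.6, -24.7, -11.9]
orientation: [-0.046, 0.705, 0.046, 0.706]
contact_force: [-0.9, -0.3, -0.1]
finger_gap: 0.576
```

Request:
step_arm([
  [[0.0, 0, 0, 0, 0, 0, 0], [-0.6, 0, 0, 0, 0, 0, 0], [-1, 0, 0, 0, 0, 0, 0], [-1, 0, 0, 0, 0, 0, 0], [-1, 0, 0, 0, 0, 0, 0], [-1, 0, 0, 0, 0, 0, 0]],
])

```text
clock: 20.88
tool_pos: [668.9, -24.6, -12.8]
orientation: [-0.046, 0.706, 0.046, 0.706]
contact_force: [-0.2, -0.2, -0.1]
finger_gap: 1.001
```

Request:
step_arm([
  [[-1, -20, 0, 0, 0, 0, 0], [-1, -50, 0, 0, 0, 0, 0], [-1, -85, 0, 0, 0, 0, 0], [-1, -120, 0, 0, 0, 0, 0], [-1, -150, 0, 0, 0, 0, 0], [-1, -150, 0, 0, 0, 0, 0], [-1, -150, 0, 0, 0, 0, 0], [-1, -150, 0, 0, 0, 0, 0]],
])

```text
clock: 21.55
tool_pos: [668.3, -24.5, 136.4]
orientation: [-0.046, 0.706, 0.046, 0.705]
contact_force: [0.1, 0.4, -0.5]
finger_gap: 1.001
```

```bash
python3 - <<'E'
from h import *
s=manip.read_state();print(s["tool_pos"],shift((454.3,366,125)))
E
```

```text
[668.29822678 -24.45661695 136.37269074] [  11.7  414.9 -161.6]
```

Request:
step_arm([
  [[-1, 0, 360, -140, 0, 0, 0], [-1, 0, 360, -140, 0, 0, 0], [-1, 0, 360, -140, 0, 0, 0], [-1, 0, 360, -140, 0, 0, 0], [-1, 0, 360, -140, 0, 0, 0], [-1, 0, 360, -140, 0, 0, 0], [-1, 0, 360, -140, 0, 0, 0], [-1, 0, 360, -140, 0, 0, 0], [-1, 0, 360, -140, 0, 0, 0], [-1, 0, 360, -140, 0, 0, 0]],
])

```text
clock: 22.38
tool_pos: [478.7, 317.7, 134.3]
orientation: [-0.047, 0.708, 0.047, 0.703]
contact_force: [0.1, 0.5, 0.3]
finger_gap: 1.002
```

Request:
step_arm([
  [[-1, 11, 55, -22, 0, 0, 0], [-1, 11, 55, -22, 0, 0, 0], [-1, 11, 55, -22, 0, 0, 0], [-1, 11, 55, -22, 0, 0, 0], [-1, 11, 55, -22, 0, 0, 0]],
])

```text
clock: 22.8
tool_pos: [454.4, 364.9, 124.8]
orientation: [-0.046, 0.706, 0.045, 0.705]
contact_force: [0.0, -0.2, -1.4]
finger_gap: 1.001
```

```bash
python3 - <<'E'
from h import *
s=manip.read_state();print(s["tool_pos"],shift((454.3,366,-18)))
T=manip.get_image("top")[:,:,::-1];S=manip.get_image("side")[:,:,::-1]
cv2.imwrite("pics/s8.png",np.hstack([cv2.resize(S[80:200,200:360],(400,300)),cv2.resize(T[150:270,240:400],(400,300),interpolation=cv2.INTER_CUBIC)]))
cv2.imwrite("pics/top8.png",T)
E
```

```text
[454.36590608 364.89156592 124.79342564] [142.8   1.3   0.4]
```

View pics/s8.png

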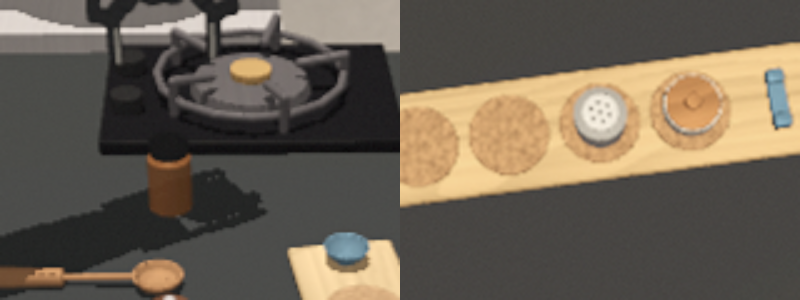

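Jar between the fingers; salt and shaker upright on their discs in the top view. I'll compute their centring while descending on the jar.

```bash
python3 - <<'E'
from h import *
print("salt",ray("top",(356.5,190.1),63).round(1),"disc top-view 682.3 -111.1")
print("shaker",ray("top",(319.7,194.5),79).round(1),"disc top-view 670.9 -22.4")
E
```

```text
salt [ 683.3 -110.8   63. ] disc top-view 682.3 -111.1
shaker [670.1 -23.6  79. ] disc top-view 670.9 -22.4
```

Request:
step_arm([
  [[-1, 25, 1, 0, 0, 0, 0], [-1, 50, 1, 0, 0, 0, 0], [-1, 75, 1, 0, 0, 0, 0], [-1, 100, 1, 0, 0, 0, 0], [-1, 118, 1, 0, 0, 0, 0], [-1, 131, 1, 0, 0, 0, 0], [-1, 139, 1, 0, 0, 0, 0], [-1, 143, 1, 0, 0, 0, 0], [-1, 143, 1, 0, 0, 0, 0], [-1, 143, 1, 0, 0, 0, 0]],
])

```text
clock: 23.73
tool_pos: [455.3, 367.2, -15.9]
orientation: [-0.046, 0.705, 0.046, 0.706]
contact_force: [0.2, -0.0, 0.1]
finger_gap: 0.999
```

Request:
step_arm([
  [[-0.3, 0, 0, 0, 0, 0, 0], [0, 0, 0, 0, 0, 0, 0], [0.3, 0, 0, 0, 0, 0, 0], [1, 0, 0, 0, 0, 0, 0], [1, 0, 0, 0, 0, 0, 0], [1, 0, 0, 0, 0, 0, 0], [1, 0, 0, 0, 0, 0, 0], [1, 0, 0, 0, 0, 0, 0]],
], force=35)

```text
clock: 24.4
tool_pos: [455.1, 367.5, -15.8]
orientation: [-0.046, 0.705, 0.046, 0.706]
contact_force: [-0.2, -0.7, 5.9]
finger_gap: 0.54
```

Both are centred within about 1.5 mm. Jar gripped (0.54 → 46 mm). Carry it to the third disc.

Request:
step_arm([
  [[1, -8, 0, 0, 0, 0, 0], [1, -25, 0, 0, 0, 0, 0], [1, -50, 0, 0, 0, 0, 0], [1, -75, 0, 0, 0, 0, 0], [1, -92, 0, 0, 0, 0, 0], [1, -100, 0, 0, 0, 0, 0], [1, -100, 0, 0, 0, 0, 0]],
])

```text
clock: 24.98
tool_pos: [455.4, 367.6, 85.2]
orientation: [-0.045, 0.704, 0.046, 0.707]
contact_force: [1.0, 0.3, -0.6]
finger_gap: 0.542
```

Request:
step_arm([
  [[1, 0, -14, 7, 0, 0, 0], [1, 0, -44, 22, 0, 0, 0], [1, 0, -78, 39, 0, 0, 0], [1, 0, -112, 56, 0, 0, 0], [1, 0, -146, 73, 0, 0, 0], [1, 0, -180, 90, 0, 0, 0], [1, 0, -214, 107, 0, 0, 0], [1, 0, -246, 122, 0, 0, 0], [1, 0, -272, 135, 0, 0, 0], [1, 0, -290, 144, 0, 0, 0]],
])

```text
clock: 25.82
tool_pos: [634.6, 95.1, 80.5]
orientation: [-0.045, 0.707, 0.045, 0.704]
contact_force: [-0.8, 1.0, -1.1]
finger_gap: 0.541
```

Request:
step_arm([
  [[1, 0, -15, 8, 0, 0, 0], [1, 0, -28, 14, 0, 0, 0], [1, 0, -36, 18, 0, 0, 0], [1, 0, -37, 19, 0, 0, 0], [1, 0, -37, 19, 0, 0, 0], [1, 0, -37, 19, 0, 0, 0], [1, 0, -37, 19, 0, 0, 0]],
])

```text
clock: 26.4
tool_pos: [657.7, 65.0, 83.1]
orientation: [-0.046, 0.706, 0.046, 0.705]
contact_force: [-0.2, -0.4, -0.9]
finger_gap: 0.54
```

```bash
python3 - <<'E'
from h import *
s=manip.read_state();print(s["tool_pos"],s["finger_gap"],shift((657.4,63.8,-1)))
E
```

```text
[657.73651995  64.95706509  83.05721167] 0.5396718752694823 [84.1 -1.1 -0.4]
```

Request:
step_arm([
  [[1, 12, -1, -2, 0, 0, 0], [1, 30, -1, -2, 0, 0, 0], [1, 48, -1, -2, 0, 0, 0], [1, 62, -1, -2, 0, 0, 0], [1, 71, -1, -2, 0, 0, 0], [1, 77, -1, -2, 0, 0, 0], [1, 81, -1, -2, 0, 0, 0], [1, 84, -1, -2, 0, 0, 0], [1, 85, -1, -2, 0, 0, 0], [1, 85, -1, -2, 0, 0, 0]],
])

```text
clock: 27.23
tool_pos: [657.1, 62.5, -0.8]
orientation: [-0.046, 0.705, 0.046, 0.706]
contact_force: [-0.4, 0.9, 1.5]
finger_gap: 0.542
```

Request:
step_arm([
  [[0.0, 0, 0, 0, 0, 0, 0], [-0.6, 0, 0, 0, 0, 0, 0], [-1, 0, 0, 0, 0, 0, 0], [-1, 0, 0, 0, 0, 0, 0], [-1, 0, 0, 0, 0, 0, 0], [-1, 0, 0, 0, 0, 0, 0]],
])

```text
clock: 27.73
tool_pos: [656.6, 62.5, -1.8]
orientation: [-0.046, 0.705, 0.046, 0.706]
contact_force: [0.2, -0.3, 0.2]
finger_gap: 1.001
```

Request:
step_arm([
  [[-1, -20, 0, 0, 0, 0, 0], [-1, -50, 0, 0, 0, 0, 0], [-1, -85, 0, 0, 0, 0, 0], [-1, -120, 0, 0, 0, 0, 0], [-1, -140, 0, 0, 0, 0, 0], [-1, -140, 0, 0, 0, 0, 0], [-1, -140, 0, 0, 0, 0, 0], [-1, -140, 0, 0, 0, 0, 0]],
])

```text
clock: 28.4
tool_pos: [655.6, 62.6, 136.7]
orientation: [-0.046, 0.706, 0.046, 0.705]
contact_force: [-0.0, -0.2, -0.5]
finger_gap: 1.004
```

```bash
python3 - <<'E'
from h import *
s=manip.read_state();print(s["tool_pos"],shift((462.5,66,138)))
E
```

```text
[655.55964666  62.59100627 136.68672793] [  -0.9   28.4 -191. ]
```

Request:
step_arm([
  [[-1, 0, 28, -191, 0, 0, 0], [-1, 0, 28, -191, 0, 0, 0], [-1, 0, 28, -191, 0, 0, 0], [-1, 0, 28, -191, 0, 0, 0], [-1, 0, 28, -191, 0, 0, 0], [-1, 0, 28, -191, 0, 0, 0], [-1, 0, 28, -191, 0, 0, 0], [-1, 0, 28, -191, 0, 0, 0], [-1, 0, 28, -191, 0, 0, 0], [-1, 0, 28, -191, 0, 0, 0]],
])

```text
clock: 29.23
tool_pos: [464.4, 65.4, 137.9]
orientation: [-0.046, 0.706, 0.046, 0.706]
contact_force: [1.2, 0.5, 0.6]
finger_gap: 0.996
```

```bash
python3 - <<'E'
from h import *
s=manip.read_state();print(s["tool_pos"],shift((462.5,66,-6)))
E
```

```text
[464.39428343  65.41072608 137.93905204] [143.9   0.8  -1.8]
```

Request:
step_arm([
  [[-1, 25, 1, -1, 0, 0, 0], [-1, 50, 1, -1, 0, 0, 0], [-1, 75, 1, -1, 0, 0, 0], [-1, 100, 1, -1, 0, 0, 0], [-1, 118, 1, -1, 0, 0, 0], [-1, 131, 1, -1, 0, 0, 0], [-1, 139, 1, -1, 0, 0, 0], [-1, 143, 1, -1, 0, 0, 0], [-1, 143, 1, -1, 0, 0, 0], [-1, 143, 1, -1, 0, 0, 0]],
])

```text
clock: 30.07
tool_pos: [463.2, 66.4, -4.4]
orientation: [-0.046, 0.705, 0.046, 0.706]
contact_force: [0.3, -0.4, 0.8]
finger_gap: 1.0
```

Request:
step_arm([
  [[-0.3, 0, 0, 0, 0, 0, 0], [0, 0, 0, 0, 0, 0, 0], [0.3, 0, 0, 0, 0, 0, 0], [1, 0, 0, 0, 0, 0, 0], [1, 0, 0, 0, 0, 0, 0], [1, 0, 0, 0, 0, 0, 0], [1, 0, 0, 0, 0, 0, 0], [1, 0, 0, 0, 0, 0, 0]],
], force=35)

```text
clock: 30.73
tool_pos: [462.8, 66.4, -4.0]
orientation: [-0.046, 0.705, 0.046, 0.706]
contact_force: [-2.1, -0.2, 5.5]
finger_gap: 0.512
```

Request:
step_arm([
  [[1, -8, 0, 0, 0, 0, 0], [1, -25, 0, 0, 0, 0, 0], [1, -50, 0, 0, 0, 0, 0], [1, -75, 0, 0, 0, 0, 0], [1, -92, 0, 0, 0, 0, 0], [1, -100, 0, 0, 0, 0, 0], [1, -100, 0, 0, 0, 0, 0]],
])

```text
clock: 31.32
tool_pos: [463.7, 66.4, 97.2]
orientation: [-0.046, 0.704, 0.046, 0.707]
contact_force: [0.1, 0.3, -2.0]
finger_gap: 0.514
```

```bash
python3 - <<'E'
from h import *
s=manip.read_state();print(s["tool_pos"],s["finger_gap"],shift((646,153,90)))
E
```

```text
[463.72832609  66.39858536  97.18349772] 0.5137491325104846 [  8.   62.3 191.9]
```

Request:
step_arm([
  [[1, 0, 4, 12, 0, 0, 0], [1, 0, 12, 37, 0, 0, 0], [1, 0, 22, 68, 0, 0, 0], [1, 0, 32, 99, 0, 0, 0], [1, 0, 42, 130, 0, 0, 0], [1, 0, 51, 157, 0, 0, 0], [1, 0, 58, 178, 0, 0, 0], [1, 0, 61, 188, 0, 0, 0], [1, 0, 62, 191, 0, 0, 0], [1, 0, 62, 191, 0, 0, 0]],
])

```text
clock: 32.15
tool_pos: [642.7, 152.8, 92.6]
orientation: [-0.046, 0.707, 0.046, 0.704]
contact_force: [-0.6, -0.1, -1.3]
finger_gap: 0.512
```

Request:
step_arm([
  [[1, 0, 0, 0, 0, 0, 0], [1, 0, 0, 0, 0, 0, 0], [1, 0, 0, 0, 0, 0, 0], [1, 0, 0, 0, 0, 0, 0]],
])

```text
clock: 32.48
tool_pos: [643.1, 152.3, 95.2]
orientation: [-0.046, 0.706, 0.046, 0.706]
contact_force: [0.6, 0.0, -1.5]
finger_gap: 0.513
```

```bash
python3 - <<'E'
from h import *
s=manip.read_state();print(s["tool_pos"],s["finger_gap"],shift((646,153,11)))
E
```

```text
[643.11958702 152.3218403   95.19144332] 0.5130778580253472 [84.2  0.3  3. ]
```

Request:
step_arm([
  [[1, 12, 1, 2, 0, 0, 0], [1, 30, 1, 2, 0, 0, 0], [1, 48, 1, 2, 0, 0, 0], [1, 62, 1, 2, 0, 0, 0], [1, 71, 1, 2, 0, 0, 0], [1, 77, 1, 2, 0, 0, 0], [1, 81, 1, 2, 0, 0, 0], [1, 84, 1, 2, 0, 0, 0], [1, 85, 1, 2, 0, 0, 0], [1, 85, 1, 2, 0, 0, 0]],
])

```text
clock: 33.32
tool_pos: [646.4, 154.0, 11.1]
orientation: [-0.046, 0.705, 0.046, 0.706]
contact_force: [-0.1, -0.3, -1.6]
finger_gap: 0.514
```

Request:
step_arm([
  [[0.0, 0, 0, 0, 0, 0, 0], [-0.6, 0, 0, 0, 0, 0, 0], [-1, 0, 0, 0, 0, 0, 0], [-1, 0, 0, 0, 0, 0, 0], [-1, 0, 0, 0, 0, 0, 0], [-1, 0, 0, 0, 0, 0, 0]],
])

```text
clock: 33.82
tool_pos: [645.7, 153.9, 10.4]
orientation: [-0.046, 0.705, 0.046, 0.706]
contact_force: [0.4, -0.1, 1.0]
finger_gap: 0.997
```

Request:
step_arm([
  [[-1, -20, 0, 0, 0, 0, 0], [-1, -50, 0, 0, 0, 0, 0], [-1, -85, 0, 0, 0, 0, 0], [-1, -120, 0, 0, 0, 0, 0], [-1, -140, 0, 0, 0, 0, 0], [-1, -140, 0, 0, 0, 0, 0]],
])

```text
clock: 34.32
tool_pos: [649.5, 154.3, 157.9]
orientation: [-0.046, 0.701, 0.046, 0.71]
contact_force: [0.1, 0.0, 1.6]
finger_gap: 1.002
```

Request:
step_arm([
  [[-1, 0, 250, -150, 0, 0, 0], [-1, 0, 250, -150, 0, 0, 0], [-1, 0, 250, -150, 0, 0, 0], [-1, 0, 250, -150, 0, 0, 0], [-1, 0, 250, -150, 0, 0, 0], [-1, 0, 250, -150, 0, 0, 0], [-1, 0, 250, -150, 0, 0, 0], [-1, 0, 250, -150, 0, 0, 0], [-1, 0, 250, -150, 0, 0, 0], [-1, 0, 250, -150, 0, 0, 0]],
])

```text
clock: 35.15
tool_pos: [464.2, 382.1, 149.3]
orientation: [-0.047, 0.706, 0.046, 0.705]
contact_force: [-0.4, -0.3, -0.1]
finger_gap: 1.002
```

```bash
python3 - <<'E'
from h import *
print(manip.read_state()["tool_pos"])
T=manip.get_image("top")[:,:,::-1];S=manip.get_image("side")[:,:,::-1]
cv2.imwrite("pics/s9.png",np.vstack([cv2.resize(T[150:245,190:420],(726,300),interpolation=cv2.INTER_CUBIC),cv2.resize(S[150:340,290:440],(237,300)) .repeat(1,0) if 0 else np.hstack([cv2.resize(S[150:340,290:440],(237,300),interpolation=cv2.INTER_CUBIC),np.zeros((300,726-237,3),np.uint8)])]))
E
```

```text
[464.15950363 382.06340512 149.25005999]
```

View pics/s9.png

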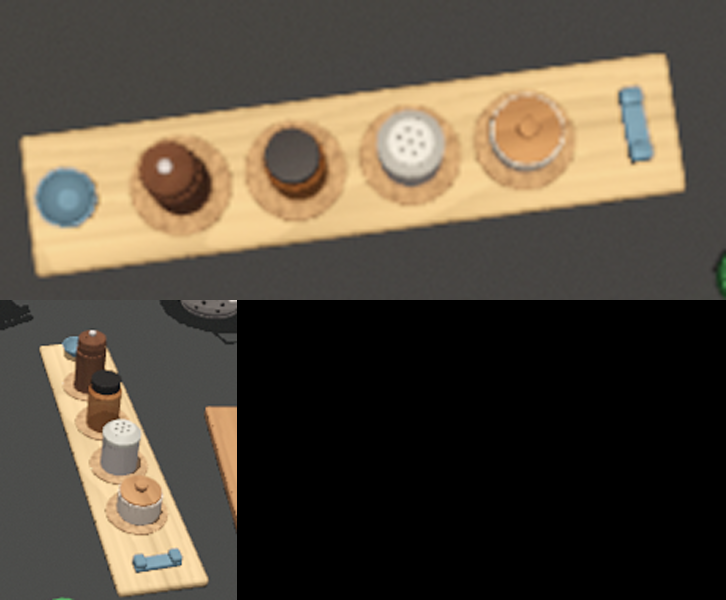

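```bash
python3 - <<'E'
from h import *
D=dict(salt=(682.3,-111.1),shaker=(670.9,-22.4),jar=(658.8,65.8),mill=(647.5,154.8))
for n,c,z in(("salt",(527,127),63),("shaker",(411,144),79),("jar",(293,155),95),("mill",(165,166),111)):
    p=ray("top",(190+c[0]/3.157-.35,150+c[1]/3.157-.35),z);print(n,p.round(1),"off disc",(p[:2]-D[n]).round(1))
a=cv2.imread("pics/top0.png");b=manip.get_image("top")[:,:,::-1]
f=lambda I:(lambda m:(m.sum(),np.argwhere(m).mean(0).round(2)+[170,380]))((I[170:210,380:405,0].astype(int)-I[170:210,380:405,2])>20)
print("rest",f(a),f(b))
E
```

```text
salt [ 683.8 -111.    63. ] off disc [1.5 0.1]
shaker [668.3 -23.9  79. ] off disc [-2.6 -1.5]
jar [657.5  62.3  95. ] off disc [-1.3 -3.5]
mill [647.  153.4 111. ] off disc [-0.5 -1.4]
rest (np.int64(145), array([188.88, 390.63])) (np.int64(144), array([188.91, 390.62]))
```

All four stand upright within about 4 mm of their disc centres, the rest has not moved, and the arm is clear. Handing in.

```bash
python3 -c "
from cell import manip
print(manip.job_done())"
```

```text
the job is handed in; nothing more can be done
None
```

The four pots stand on the board in height order, starting from the chopstick rest: salt, shaker, spice jar, pepper mill. I handed the job in at about 35 s on the robot's clock, with the gripper well clear of everything.

**Last checks:**
- Both views showed all four pots upright.
- The top view put their centres 1.5 mm (salt), 3.0 mm (shaker), 3.7 mm (jar) and 1.5 mm (mill) from their disc centres.
- The chopstick rest had not moved (under 0.1 px).

**What disagreed:**
- **Reported height:** the tool's reported position sat 36 mm below the real finger tips. Because of this, the first grasp closed on the salt's knob; I let go and the pot had not visibly moved. Touching the table with the shut fingers gave the correction I used for every later move.
- **Camera views:** the two cameras disagreed by about 3 mm in x and 6 mm in y on where the discs are. I weighted the top view more, so the centring figures carry a few mm of uncertainty.

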